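# Shut the beam and reset the laser interlock

## Robot

A 7-joint arm with a two-finger parallel gripper is mounted at the origin on the work surface. World frame = base frame: x ahead of the robot, y to its left, z up, the work surface at z = 0. Lengths are in m, angles in degrees, forces in N, time in s.
With the tool pointing down it reaches from about 0.35 to 0.775 m from the base axis. Payload 3.1 kg.
Tool frame: the origin (TCP) lies on the centre line of the jaws, within the pads' length; the fingertips stand 17 mm ahead of it and the grasp point (between the pads) lies 2 mm behind it (robot.tip_reach is the distance from the TCP to the fingertips, in m); z points along the fingers, y is the direction in which the jaws open and shut (so a half turn about z gives the same grasp; the last joint's range is limited). The gripper opens to 85 mm and grips with 20 to 120 N. Pads are 22 mm wide; open, the fingers measure 114 mm over their backs; the gripper's body (76 mm by 85 mm) begins 54 mm behind the grasp point. The pads swing forward as they close: fully open they stand 13 mm farther back than shut.
Start: joints at [-2.389, 17.813, 0.802, 86.603, -0.252, 75.585, -1.558], TCP at [0.55, 0, 0.248] pointing down, gripper open.
Joint ranges: [-154.91, 154.91], [-16.99, 109.72], [-72.82, 74.43], [7.12, 147.25], [-82.49, 262.49], [11.32, 116.49], [-174.64, 174.64]. Speed limits (degrees/s): [159.86, 159.86, 180, 180, 180, 180, 180].

## Interface

Orientations are given as [roll, pitch, yaw] about the fixed x, y, z axes, in that order (R = Rz(yaw) Ry(pitch) Rx(roll)).
In Python, from station import robot, fingers, vision, workorder, recognise gives the robot as it stands. Calls block until the motion is done:
- robot.move_to(position, orientation): joint-space move of the TCP to a pose.
- robot.line_to(position, orientation=None, velocity=0.15, f_stop=None): straight line of the TCP; orientation=None keeps the orientation; velocity is the mean speed in m/s. With f_stop (N) it stops when the force on the tool has changed by that much, and returns True; else False.
- robot.move_j(angles): joint-space move.
- fingers.gripper_to(opening, force=None): opening from 0.0 (shut) to 1.0 (fully open); force is the grip in N (None keeps the last); returns when the fingers have stopped.
- robot.pause(seconds).
- robot.inverse_kinematics(position, orientation): joint angles nearest the present ones, or None.
- vision.grab_frame(name): name is "scene" or "side" or "wrist"; returns the picture (420x560x3 uint8, red, green, blue); there is no depth.
- vision.calibration(name): a dict with "mtx" (3x3 intrinsics, pixels), "extrinsics" (4x4, takes a point from world to camera coordinates); the wrist camera has in their place "T_tool_cam" (4x4, takes a point from camera to tool coordinates, whose origin is the TCP and whose axes are the flange's). Camera axes: x right, y up, looking along -z (the intrinsics and any distortion apply to the point x, -y, -z); pixel columns grow to the right and rows downward; lengths in m; the calibration is good to about 2 mm. A picture is of the moment at which its call begins: read the wrist's pose just before it. calibration takes no time and is no camera call.
A pose or a line that the arm cannot do raises robot.PlanningError and nothing moves.
- workorder.close_job(): hands the job in, once; it reports no verdict.
Trained networks look in the newest picture that a camera, given by its name, has taken for a name from the list of things; names that differ only in an ending like _2 or _b are one class to them, and where a whole thing is asked for, a point or a joint stands for the part that bears it (a point fixed in the world has none). Each returns a list of dicts, best first, with "p" (0 to 1); they miss things now and then, are a little off and sometimes report something else, mostly with a low value. They report only what shows in the picture. A call takes as long as a camera call. They do not tell look-alikes from the thing itself.
- recognise(label, camera): "rect" ([centre column, centre row, width, height] in pixels, round what is visible of it).
Readings, each from a call of its own:
- robot.current_time_s(): time.
- robot.current_joint_positions(): joint angles.
- robot.current_dq(): joint speeds.
- robot.current_joint_torque(): joint torques, N m.
- robot.current_tool_pos(): TCP position.
- robot.current_eef_rot(): TCP orientation.
- robot.current_contact_force(): force on the tool from outside, world axes, zero at the start.
- robot.current_torque(): the same for the moment, N m.
- robot.current_finger_gap(): opening from 0.0 (shut) to 1.0 (fully open).
Only numpy, scipy, OpenCV 4.12 (cv2) and the standard library are available. Lean on these libraries where they do the work, as an engineer would, in place of code of your own. Each camera call takes 0.05 s, during which the arm holds its last target. There are 200 camera calls.

## Task

First push the aluminium beam shutter all the way across in front of the laser's aperture. Then press the console's two green keys together, one fingertip on each, hold both fully down for three seconds, and let go. Touch only, grasp nothing: do not press the red stop button, and leave the lens, the power-meter puck and the screwdriver where they are.

Things in the scene. Friction and masses are not known exactly. Their poses are not given: they have to be found in the camera images.
- laser: Fixed laser unit, orange and white head on a black base plate. Origin: on the table under the shutter rail's middle. Its x axis points out of the aperture, its y axis along the shutter's slide; both level. Base plate 10 mm thick, from x -190 to +70 mm and y -130 to +130 mm; the head stands on it at x -184 to -34 mm, y -65 to +85 mm, 80 mm high. The aperture is in the head's +x face at y +48 mm, 35 mm above the table.
- shutter (a joint): How far the shutter has slid along the laser's +y axis, m: 0 aperture bare, 0.050 at the end stop, aperture covered. It starts between 0 and 0.012, needs about 2.5 N to slide and stays where it is left.
- shutter_push_face (a point): Middle of the shutter's flat -y end face (axes as the laser's), the face to push towards +y, 35 mm above the table. The shutter is an aluminium block with two yellow stripes on top, 56 mm in x, 95 mm in y, from 14 to 56 mm above the table; it runs on the laser unit's base plate, 8 mm from the head. Beside its push face the base plate (10 mm high) is free.
- console: Fixed interlock console, white box 160 mm in x, 170 mm in y, 45 mm high; origin under its centre on the table, z up. The two green keys are at x -35 mm, y +30 (left) and -30 mm (right); the red stop button at x +45 mm, y 0, 63 mm high over all, 36 mm across.
- key_left_top (a point): Centre of the left green key's top, the key a round cap 28 mm across in a black collar 44 mm across (collar top 57 mm above the table). Top 67 mm above the table when up, 59 mm when fully down. Moves with the key. The keys' centres are 60 mm apart along the console's y axis.
- key_right_top (a point): The same for the right green key.
- key_left (a joint): Travel of the left green key, m: 0 up, 0.008 fully down. A spring pushes it back up: 1.5 N to start it, 5 N to hold it fully down.
- key_right (a joint): The same for the right green key.
- stop (a joint): Travel of the red stop button, m: 0 up, 0.006 pressed (9 N). To be left alone.
- lens: Loose lens in a round black mount 34 mm across on a steel post with a round foot 44 mm across, 87 mm high in all; origin under the foot. To be left alone.
- puck: Loose power-meter head, black disc 60 mm across, 34 mm high; origin under its centre. To be left alone.
- driver: Loose screwdriver lying on the table along its x axis, 150 mm long; origin under its middle. To be left alone.
Things that resemble listed ones, but are neither listed nor needed, are in the scene too. Of the things that look like the console, take the one that is nearest to the robot's base at the start.

How it is judged:
By the outcome, as a careful person would: the job done as asked, in the order asked, and still so for the second after the job is handed in, with the robot touching nothing.
It also fails if it takes over 51 s, if anything falls off the work surface, if the arm or the gripper's body presses on something with over 40 N, if the wrist force passes 120 N, or if a joint passes its speed limit or range.

## Working session

There is one attempt and no reset: what is moved stays moved. The work goes in short steps, each a Python script; the robot and the scene stay as the last script left them, time stands still between calls to the robot, and variables do not carry over. Pictures are saved under pics/ and viewed, about 8 in all and at most 12, crops included, and the job is handed in when it is done.

```bash
ls; mkdir -p pics; python3 - <<'E'
from station import robot, fingers, vision, workorder, recognise
import cv2,numpy as np
for n in("scene","side","wrist"):
    im=vision.grab_frame(n); cv2.imwrite(f"pics/{n}0.png",im[:,:,::-1])
    c=vision.calibration(n); print(n,{k:np.round(v,4).tolist() if not isinstance(v,str) else v for k,v in c.items()})
    for l in("laser","console","shutter","key_left"):
        print(l,[(np.round(d["rect"]).tolist(),round(d["p"],2)) for d in recognise(l,n)])
print(robot.current_time_s())
E
```

```text
pics
scene {'mtx': [[469.7431, 0.0, 283.4253], [0.0, 469.7431, 205.7886], [0.0, 0.0, 1.0]], 'extrinsics': [[-0.7165, 0.6975, -0.0116, 0.3068], [-0.5899, -0.597, 0.5436, 0.3356], [0.3722, 0.3964, 0.8392, -1.5811], [0.0, 0.0, 0.0, 1.0]]}
laser [([228.0, 145.0, 111.0, 82.0], 0.7)]
console [([320.0, 243.0, 80.0, 80.0], 0.85), ([386.0, 320.0, 96.0, 88.0], 0.74), ([474.0, 272.0, 92.0, 87.0], 0.66)]
shutter [([206.0, 138.0, 26.0, 32.0], 0.59)]
key_left [([407.0, 312.0, 12.0, 13.0], 0.68), ([339.0, 238.0, 9.0, 7.0], 0.6)]
side {'mtx': [[528.9147, 0.0, 283.8355], [0.0, 528.9147, 205.3078], [0.0, 0.0, 1.0]], 'extrinsics': [[-0.7474, -0.6643, 0.0098, 0.4725], [0.4975, -0.5498, 0.671, -0.2685], [-0.4404, 0.5064, 0.7414, -1.401], [0.0, 0.0, 0.0, 1.0]]}
laser [([374.0, 182.0, 113.0, 80.0], 0.84)]
console [([179.0, 302.0, 89.0, 82.0], 0.72), ([260.0, 255.0, 75.0, 76.0], 0.63), ([231.0, 379.0, 99.0, 82.0], 0.57)]
shutter [([362.0, 158.0, 32.0, 28.0], 0.7)]
key_left [([228.0, 398.0, 11.0, 11.0], 0.64), ([179.0, 306.0, 13.0, 9.0], 0.47)]
wrist {'mtx': [[333.2231, 0.0, 283.8948], [0.0, 333.2231, 210.578], [0.0, 0.0, 1.0]], 'T_tool_cam': [[-0.0011, 0.9615, 0.275, 0.07], [1.0, 0.0009, 0.0007, 0.0005], [0.0004, 0.275, -0.9615, -0.1258], [0.0, 0.0, 0.0, 1.0]]}
laser [([194.0, 341.0, 237.0, 157.0], 0.73)]
console [([241.0, 19.0, 185.0, 33.0], 0.7)]
shutter [([255.0, 354.0, 47.0, 26.0], 0.88), ([195.0, 341.0, 245.0, 157.0], 0.24)]
key_left []
0.75
```

View pics/scene0.png

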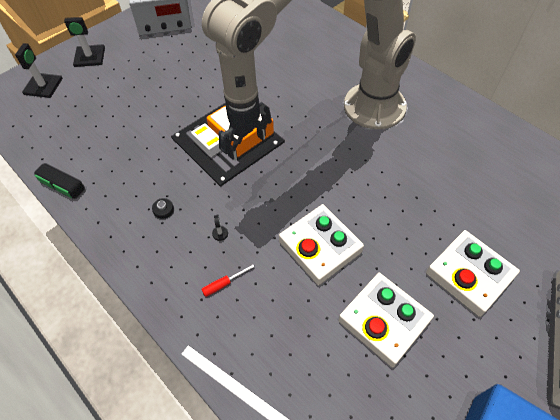

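View pics/side0.png

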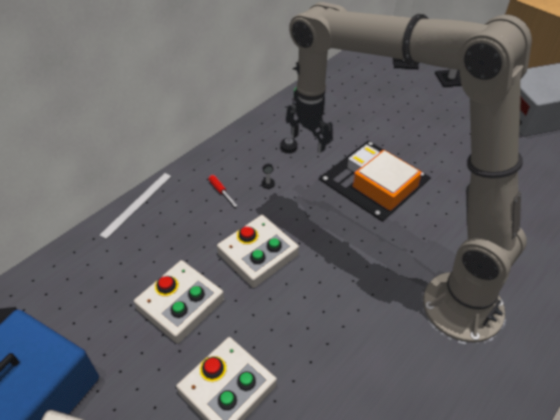

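Scene: laser at (228,145), three consoles at (320,243), (386,320), (474,272); lens near (220,230), puck (162,208), screwdriver (228,280). Next I'll get rough positions and then wrist close-ups.

```bash
cat > h.py <<'E'
from station import robot, fingers, vision, workorder, recognise
import cv2,numpy as np
from scipy.spatial.transform import Rotation as Rn
def cam(n,pose=None):
    c=vision.calibration(n); K=c["mtx"]
    if n=="wrist":
        p,o=pose; T=np.eye(4);T[:3,:3]=Rn.from_euler("xyz",o,degrees=True).as_matrix();T[:3,3]=p
        E=np.linalg.inv(T@c["T_tool_cam"])
    else: E=np.array(c["extrinsics"])
    return np.array(K),E
def ray(ke,px,z):
    K,E=ke; d=np.linalg.inv(K)@[px[0],px[1],1]; d=d*[1,-1,-1]
    R=E[:3,:3];o=-R.T@E[:3,3];d=R.T@d
    return o+d*(z-o[2])/d[2]
def proj(ke,P):
    K,E=ke; q=(np.atleast_2d(P)@E[:3,:3].T+E[:3,3])*[1,-1,-1]; q=q@K.T
    return q[:,:2]/q[:,2:]
E
python3 - <<'E'
from h import *
s=cam("scene");d=cam("side")
for p in((320,243),(386,320),(474,272)):print("con",ray(s,p,.025).round(3))
for p in((260,255),(179,302),(231,379)):print("con side",ray(d,p,.025).round(3))
for p in((174,137),(284,138),(222,183),(230,100)):print("plate",ray(s,p,.01).round(3))
for p in((320,178),(378,215),(429,180),(371,144)):print("plate side",ray(d,p,.01).round(3))
print("shutter",ray(s,(206,138),.056).round(3),ray(d,(362,158),.056).round(3))
print("lens foot",ray(s,(220,234),.0).round(3),ray(d,(268,184),0).round(3), "puck",ray(s,(162,208),.03).round(3),ray(d,(289,145),.03).round(3))
p=robot.current_tool_pos();o=robot.current_eef_rot();print(p,o)
w=cam("wrist",(p,o));print("shutter w",ray(w,(255,354),.05).round(3))
E
```

```text
con [0.522 0.238 0.025]
con [0.562 0.499 0.025]
con [0.299 0.577 0.025]
con side [0.501 0.248 0.025]
con side [0.553 0.499 0.025]
con side [0.304 0.555 0.025]
plate [ 0.568 -0.359  0.01 ]
plate [ 0.321 -0.107  0.01 ]
plate [ 0.576 -0.111  0.01 ]
plate [ 0.333 -0.357  0.01 ]
plate side [ 0.577 -0.114  0.01 ]
plate side [ 0.347 -0.109  0.01 ]
plate side [ 0.311 -0.343  0.01 ]
plate side [ 0.552 -0.36   0.01 ]
shutter [ 0.518 -0.247  0.056] [ 0.508 -0.238  0.056]
lens foot [0.69  0.013 0.   ] [0.69  0.012 0.   ] puck [ 0.761 -0.152  0.03 ] [ 0.742 -0.15   0.03 ]
[5.50029845e-01 3.48502540e-05 2.48344418e-01] [1.79993146e+02 7.33277987e-04 9.00030775e+01]
shutter w [ 0.517 -0.195  0.05 ]
```

View pics/wrist0.png

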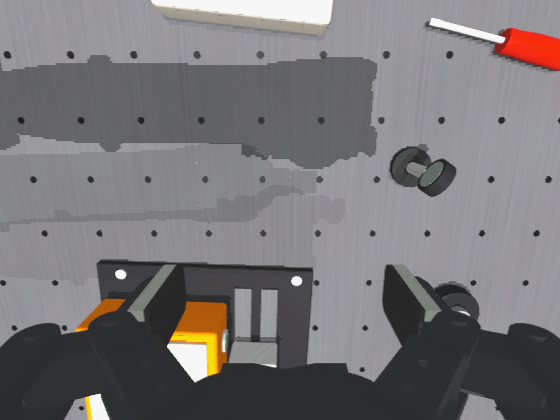

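Nearest console is at about (0.51,0.24), at 0.57 m against 0.75 and 0.64 m. The laser plate spans x 0.32–0.57 and y −0.36 to −0.11, so laser x≈world x and the push is toward world +y. Wrist view: lens at (410,165), aperture (224,342), shutter (253,355). Now a look straight at the shutter.

```bash
python3 - <<'E'
from h import *
fingers.gripper_to(0.0)
robot.move_to([0.50,-0.27,0.25],[180,0,0])
p=robot.current_tool_pos();o=robot.current_eef_rot()
im=vision.grab_frame("wrist");cv2.imwrite("pics/w1.png",im[:,:,::-1])
np.savez("w1.npz",p=p,o=o);print(p,o,robot.current_joint_positions(),robot.current_time_s(),robot.tip_reach)
for l in("shutter","laser"):print([(np.round(d["rect"]).tolist(),round(d["p"],2)) for d in recognise(l,"wrist")])
E
```

```text
[ 0.50094226 -0.26816216  0.24981073] [-1.79901876e+02 -2.76364698e-02  2.05937430e-01] [ 10.2662431   20.58749734  22.30366677  84.13260682  -7.98114868
  76.8623356  -56.63008949] 2.6333 0.017
[([270.0, 176.0, 99.0, 69.0], 0.64)]
[([257.0, 230.0, 248.0, 252.0], 0.64)]
```

View pics/w1.png

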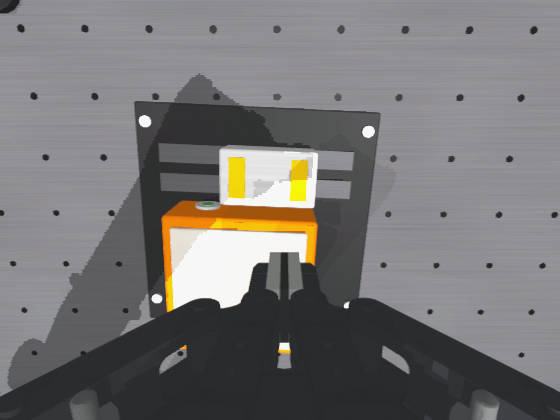

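Shutter spans columns 221–317, rows 148–207 (push face on the right, col ~316, world −y side); plate's far corners at (135,101) and (380,113).

```bash
python3 - <<'E'
from h import *
d=np.load("w1.npz");w=cam("wrist",(d["p"],d["o"]))
for n,px,z in(("plate+y",(135,101),.01),("plate-y",(380,113),.01),("sh far +y",(221,147),.056),("sh far -y",(317,152),.056),("sh near -y",(314,207),.056),("sh near+y",(221,205),.056),("head +y",(181,203),.08),("head -y",(313,209),.08)):
    print(n,ray(w,px,z).round(4))
E
```

```text
plate+y [ 0.5851 -0.1118  0.01  ]
plate-y [ 0.5738 -0.3684  0.01  ]
sh far +y [ 0.5422 -0.2079  0.056 ]
sh far -y [ 0.5377 -0.2988  0.056 ]
sh near -y [ 0.4836 -0.2975  0.056 ]
sh near+y [ 0.4854 -0.2051  0.056 ]
head +y [ 0.4936 -0.1732  0.08  ]
head -y [ 0.4882 -0.2944  0.08  ]
```

```bash
python3 - <<'E'
from h import *
a=np.radians(-2.5);X=np.array([np.cos(a),np.sin(a),0]);Y=np.array([-np.sin(a),np.cos(a),0]);O=np.array([.5095,-.237,0])
L=lambda x,y,z:O+X*x+Y*y+[0,0,z]
loc=lambda:[round(float(v@(np.array(robot.current_tool_pos())-O)),4) for v in(X,Y)]
ori=[180,0,-2.5]
robot.move_to(L(.003,-.115,.17),ori)
print("down",robot.line_to(L(.003,-.115,.044),ori,velocity=.12,f_stop=15),loc(),robot.current_tool_pos(),robot.current_contact_force())
f=robot.line_to(L(.003,-.015,.044),ori,velocity=.04,f_stop=12)
print("push",f,loc(),robot.current_contact_force(),robot.current_time_s())
im=vision.grab_frame("wrist");cv2.imwrite("pics/w2.png",im[:,:,::-1])
E
```

```text
down False [0.0037, -0.1155] [ 0.50818744 -0.35256412  0.04507067] [-0.48735636 -0.68670626  0.38419102]
push True [0.0027, -0.0361] [0.06532282 0.11214199 0.87801307] 6.2833
```

View pics/w2.png

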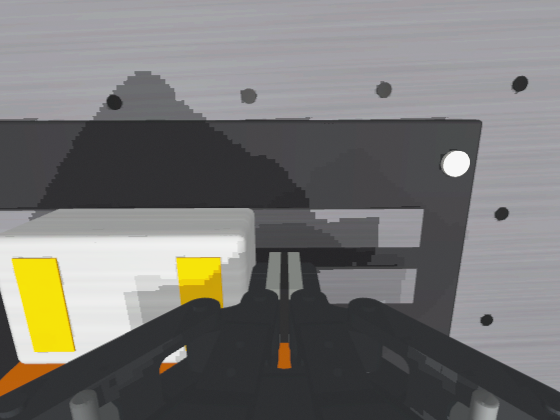

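The finger stopped at local y −0.036, where the end stop was predicted. I'll push once more to confirm, retreat, and check from above while moving toward the console.

```bash
python3 - <<'E'
from h import *
a=np.radians(-2.5);X=np.array([np.cos(a),np.sin(a),0]);Y=np.array([-np.sin(a),np.cos(a),0]);O=np.array([.5095,-.237,0])
L=lambda x,y,z:O+X*x+Y*y+[0,0,z]
loc=lambda:[round(float(v@(np.array(robot.current_tool_pos())-O)),4) for v in(X,Y)]
ori=[180,0,-2.5]
print("push",robot.line_to(L(.003,-.016,.044),ori,velocity=.03,f_stop=20),loc(),robot.current_contact_force())
robot.line_to(L(.003,-.085,.044),ori,velocity=.1)
robot.line_to(L(.003,-.085,.25),ori,velocity=.2)
robot.move_to(L(-.01,-.03,.25),ori)
p=robot.current_tool_pos();o=robot.current_eef_rot()
im=vision.grab_frame("wrist");cv2.imwrite("pics/w3.png",im[:,:,::-1]);np.savez("w3.npz",p=p,o=o)
fingers.gripper_to(0.54)
robot.move_to([.50,.243,.25],[180,0,0]);robot.pause(.2)
p=robot.current_tool_pos();o=robot.current_eef_rot()
im=vision.grab_frame("wrist");cv2.imwrite("pics/w4.png",im[:,:,::-1]);np.savez("w4.npz",p=p,o=o)
print(p,o,robot.current_finger_gap(),robot.current_joint_positions(),robot.current_time_s())
for l in("key_left","key_right","stop","console"):print(l,[(np.round(d["rect"],1).tolist(),round(d["p"],2)) for d in recognise(l,"wrist")])
E
```

```text
push True [0.0019, -0.0362] [ 0.46520864 -1.14147486  0.34992482]
[0.5005527  0.24185312 0.25000756] [ 1.79979923e+02 -1.11295602e-02 -1.22537255e-01] 0.5379602702220698 [ -36.55145222   18.50800483   11.96785569   85.8318967    -3.87425927
   76.06325505 -114.34588566] 11.5917
key_left [([252.1, 204.8, 27.3, 27.0], 0.8), ([4.8, 172.3, 3.4, 16.4], 0.4)]
key_right [([46.2, 166.8, 38.9, 32.7], 0.86), ([310.2, 208.7, 28.7, 33.8], 0.56)]
stop [([8.8, 77.3, 16.3, 45.7], 0.69)]
console [([50.2, 330.6, 100.4, 110.1], 0.84), ([291.6, 160.1, 184.1, 168.3], 0.82), ([68.2, 124.0, 136.5, 173.9], 0.75)]
```

View pics/w3.png

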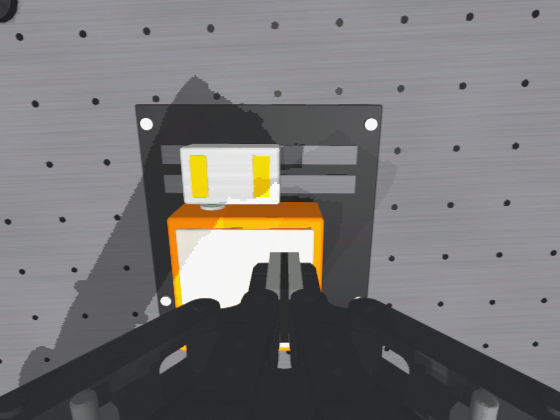

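View pics/w4.png

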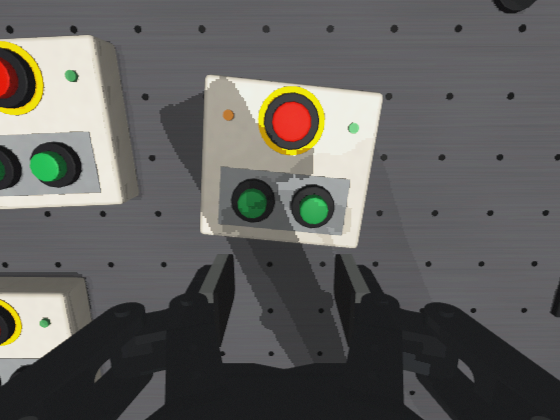

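Shutter now spans cols 182–280 in front of the aperture, about 40 mm farther, at its stop. Console keys are at (252,202) and (313,210), red at (292,122).

```bash
python3 - <<'E'
from h import *
d=np.load("w3.npz");w=cam("wrist",(d["p"],d["o"]))
a=np.radians(-2.5);Y=np.array([-np.sin(a),np.cos(a),0]);O=np.array([.5095,-.237,0])
for px in((182,150),(280,150)):print("shutter ends local y",((ray(w,px,.056)-O)@Y).round(4))
im=cv2.imread("pics/w4.png");h=cv2.cvtColor(im,cv2.COLOR_BGR2HSV)
d=np.load("w4.npz");w=cam("wrist",(d["p"],d["o"]))
m=cv2.inRange(h,(50,100,30),(85,255,255));n,_,s,c=cv2.connectedComponentsWithStats(m)
k=[i for i in range(1,n) if s[i,4]>150 and 200<c[i][0]<380]
# centre by bounding-box
for i in k:print(s[i],c[i].round(1),ray(w,c[i],.067).round(4), ray(w,c[i],.064).round(4))
for px in((207,76),(382,94),(357,247),(201,234)):print("top corners",ray(w,px,.045).round(4))
print("red",ray(w,(292,122),.063).round(4))
for n in("scene","side"):
    ke=cam(n);
    for i in k: print(n,proj(ke,ray(w,c[i],.067)).round(1))
E
```

```text
shutter ends local y 0.0698
shutter ends local y -0.0228
[237 188  30  31 701] [251.8 203. ] [0.4901 0.2729 0.067 ] [0.4893 0.2732 0.064 ]
[299 194  30  30 693] [313.2 209. ] [0.4839 0.214  0.067 ] [0.4831 0.2137 0.064 ]
top corners [0.6059 0.3129 0.045 ]
top corners [0.5897 0.1497 0.045 ]
top corners [0.4355 0.1644 0.045 ]
top corners [0.4508 0.3296 0.045 ]
red [0.5649 0.2346 0.063 ]
scene [[338.7 236.2]]
scene [[323.9 221.2]]
side [[256.3 253.4]]
side [[272.7 241.8]]
```

```bash
python3 - <<'E'
from h import *
x,y=.4865,.243;ori=[180,0,-5.9]
st=lambda t:print(t,np.round(robot.current_tool_pos(),4),np.round(robot.current_contact_force(),1),np.round(robot.current_torque(),2),round(robot.current_time_s(),2))
robot.move_to([x,y,.12],ori);st("above")
print(robot.line_to([x,y,.055],ori,velocity=.02,f_stop=18));st("stop")
z=robot.current_tool_pos()[2]
for i in range(1,5):
    robot.line_to([x,y,z-.002*i],ori,velocity=.02);robot.pause(.15);st(i)
    if robot.current_contact_force()[2]>25:break
im=vision.grab_frame("wrist");cv2.imwrite("pics/w5.png",im[:,:,::-1])
for n in("scene","side"):cv2.imwrite(f"pics/{n}5.png",vision.grab_frame(n)[:,:,::-1])
E
```

```text
above [0.4874 0.2434 0.1208] [ 0.7 -0.2  0.2] [ 0.06 -0.02  0.05] 12.38
True
stop [0.4865 0.243  0.0762] [-1.6 -0.8  9.7] [-0.28  0.5  -0.03] 14.47
1 [0.4866 0.243  0.0757] [-3.7 -2.4  9.6] [-0.32  0.7  -0.  ] 14.87
2 [0.4866 0.2431 0.0756] [-5.5 -1.9 20.5] [-0.73  1.47 -0.03] 15.27
3 [0.4866 0.2431 0.0754] [-10.7  -4.5  29.9] [-1.16  2.28  0.06] 15.67
```

View pics/w5.png

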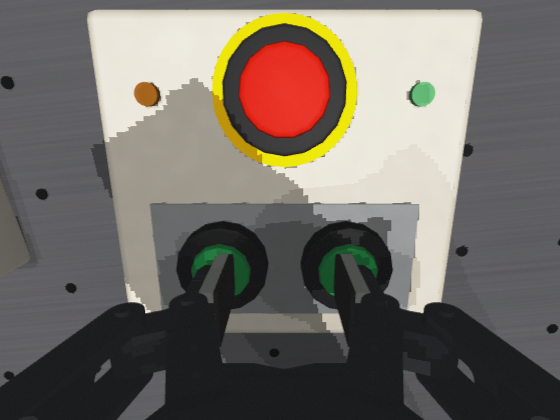

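Both fingertips sit on the green keys (caps near (222,268) and (347,268), sunk in the collars), and 30 N gives no more travel. Both are bottomed, so I'll hold and release.

```bash
python3 - <<'E'
from h import *
st=lambda t:print(t,np.round(robot.current_tool_pos(),4),np.round(robot.current_contact_force(),1),round(robot.current_time_s(),2))
x,y,_=.4865,.243,0
st("hold0")
for i in range(4):robot.pause(.9);st("hold")
for z in(.0775,.0795,.0815,.0835,.0855,.09):
    robot.line_to([x,y,z],velocity=.03);st(z)
robot.line_to([x,y,.25],velocity=.15);robot.pause(.3);st("up")
robot.move_to([.50,.05,.30],[180,0,0]);robot.pause(.3)
cv2.imwrite("pics/end.png",np.hstack([cv2.resize(vision.grab_frame(n)[:,:,::-1][60:360],(400,300)) for n in("scene","side")]))
st("end")
E
```

```text
hold0 [0.4867 0.2431 0.0755] [-10.1  -4.5  30.9] 15.82
hold [0.4866 0.2431 0.0754] [-10.5  -4.9  30.6] 16.72
hold [0.4867 0.2431 0.0754] [-9.8 -5.7 30.7] 17.62
hold [0.4866 0.2431 0.0754] [-10.4  -4.9  30.9] 18.52
hold [0.4866 0.2431 0.0754] [-9.1 -3.9 31.2] 19.42
0.0775 [0.4865 0.243  0.0787] [-1.7 -1.   6.9] 19.81
0.0795 [0.4865 0.243  0.0803] [-1.4 -0.6  4.6] 20.06
0.0815 [0.4865 0.243  0.0819] [-1.  -0.8  4.7] 20.31
0.0835 [0.4867 0.2431 0.0835] [-0.7  0.1  3.1] 20.56
0.0855 [0.4864 0.243  0.0852] [-0.7  0.4 -0.2] 20.81
0.09 [0.4867 0.2431 0.0902] [-1.   0.4  0.6] 21.11
up [0.4863 0.2429 0.2494] [0.  0.8 0.4] 22.62
end [0.4999 0.0508 0.2997] [-0.9 -0.7 -0.3] 23.84
```

View pics/end.png

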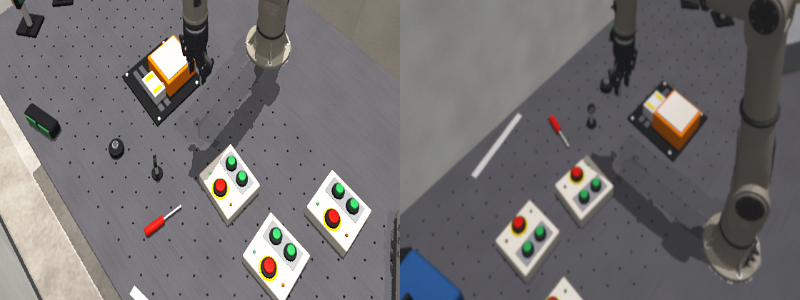

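Contact was lost about 8 mm above the bottom, with about 3 N (2 × 1.5 N) just before, so both keys made full travel. The picture shows the lens, puck and screwdriver in place and the shutter across.

```bash
python3 -c "
from station import workorder,robot
workorder.close_job();print(robot.current_time_s())"
```

```text
the job is handed in; nothing more can be done
the job is handed in; nothing more can be done
```

The shutter is across the laser's aperture, and both green keys were then pressed together and released. I handed the job in at about 24 s on the robot's clock; it gives no verdict.

- **Shutter:** I pushed it towards +y with the closed fingertips until it hit the end stop. A second push, set to stop at 20 N, moved it no further. Seen from above, its ends are at about −23 and +70 mm along the laser's y axis, so it covers the aperture at +48 mm.
- **Keys:** I used the console nearest the base (about 0.57 m away, against 0.64 and 0.75 m for the others). I put one fingertip on each key and held both at the bottom with about 31 N in total for at least 3.6 s.
- **Key travel check:** On release, contact was lost about 8 mm above the bottom, with about 3 N just before. That matches both keys' full travel and springs. It is inferred from force and height, as I had no direct reading of the keys.
- **Everything else:** I never touched the red button, lens, puck or screwdriver, and they look unmoved in the last pictures. The robot ended at z 0.30 m, touching nothing.

No check failed. The force dropped to about zero after the first shutter push stopped, which is why I pushed again.

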